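# Hang the ballasted booms on the hook stand

### The arm

A 7-joint arm with a two-finger parallel gripper is mounted at the origin on a cart in front of the work surface, level with it; the furniture and walls round the work are solid. World frame = base frame: x ahead of the robot, y to its left, z up, the work surface at z = 0. Lengths are in mm, angles in rad, forces in N, time in s.
With the tool pointing down it reaches from about 425 to 1025 mm from the base axis. Payload 9.4 kg.
Tool frame: the origin (TCP) lies at the very end of the fingers, on their centre line; the grasp point (between the pads) lies 19 mm behind it; z points along the fingers, y is the line along which they close (so a half turn about z gives the same grasp; the last joint's range is limited). The gripper opens to 85 mm and grips with 20 to 120 N. Pads are 22 mm wide; open, the fingers measure 114 mm over their backs; the gripper's body (76 mm by 85 mm) begins 54 mm behind the grasp point. The pads swing forward as they close: fully open they stand 13 mm farther back than shut.
Start: joints at [1.094, 0.599, -0.003, 1.599, 0.002, 0.943, -0.08], TCP at [282.186, -667.829, 231.275] pointing down, gripper open.
Joint ranges: [-2.57, 2.57], [-0.35, 1.97], [-1.29, 1.29], [0.11, 2.56], [-1.05, 4.19], [0.11, 1.86], [-2.63, 2.63]. Speed limits (rad/s): [2.22, 2.22, 3.01, 3.01, 3.14, 3.14, 3.14].

### API

Orientations are given as a 3x3 rotation matrix whose columns are the frame's x, y, z axes.
In Python, from bench import state, camera, job_done, masks_of, spot_point gives the robot as it stands. The module is installed in compiled form; this text tells all that it offers.
- The arm moves only by the tool jog_arm, never from a script. Its argument "plan" is one flat list of numbers, 4 for each row, row after row: the shift along the tool's x, y, z in m, then the turn about the tool's z in rad. In form: [x, y, z, yaw, x, y, z, yaw, ...]. A call has 1 to 12 rows; each row is the pose to reach, as a shift and turn from the pose commanded when the call began, along the tool's axes at that moment; what a row does not reach only later rows make up. A row lasts 1/8 s, in which the tool goes at most 62.5 mm and 10.7 degrees, less where a joint would pass 70% of its speed; a pose out of reach is approached as far as the arm can. A call with a gripper value outside its range is refused whole. "fingers" is the finger opening in m, from 0 to 0.0854, set as the call begins (left out, the last holds). The fingers move at their own pace and stop on an object; "grip_force" is the grip in N (left out, the last holds). Time passes only in rows, so rows that repeat a pose let the fingers close. It gives the time, the measured TCP pose, the force, the opening and the grip force at its end, in the units of the state.
- state(): the state, without advancing time (a new reading comes with each control period).
- camera(name): name is "scene" or "side" or "wrist"; returns a dict with "color" (420x560x3 uint8, red, green, blue), "z_map" (420x560 float32, mm along the optical axis (not along the pixel's ray), 0 where there is no reading), "intrinsics" (3x3 intrinsics, pixels), "distortion" ([k1, k2, p1, p2, k3] as OpenCV has them; the pictures are not rectified), "position" and "rotation" of the camera in the world; the wrist camera has in their place "tool_from_camera" (4x4, takes a point from camera to tool coordinates, whose origin is the TCP and whose axes are the flange's). Camera axes: x right, y down, z forward; pixel columns grow to the right and rows downward; lengths in mm; the calibration is good to about 2 mm. A picture is of the moment at which its call begins: read the wrist's pose just before it.
- job_done(): hands the job in; it is judged then, once.
Trained networks look in a picture, given as the dict that the camera call returned (one of the last four; its "shot" number tells which), for a name from the list of things; names that differ only in an ending like _2 or _b are one class to them, and where a whole thing is asked for, a point or a joint stands for the part that bears it (a point fixed in the world has none). Each returns a list of dicts, best first, with "confidence" (0 to 1); they miss things now and then, are a little off and sometimes report something else, mostly with a low value. They report only what shows in the picture. A call takes as long as a camera call.
- masks_of(target, picture): "mask" (420x560 bool, what is visible of it).
- spot_point(target, picture): "centre" ([x, y, z] in mm, in world coordinates, good to about 4 mm: a listed point, or the origin of a listed thing).
The state is a dict: "clock": time; "q": joint angles; "joint_velocities": joint speeds; "joint_efforts": joint torques, N m; "eef_pos": TCP position; "orientation": TCP orientation; "force": force on the tool from outside, world axes, zero at the start; "wrist_torque": the same for the moment, N m; "opening": opening from 0.0 (shut) to 1.0 (fully open); "grasp_force": force on a finger pad.
Only numpy, scipy, OpenCV 4.12 (cv2) and the standard library are available. Lean on these libraries where they do the work, as an engineer would, in place of code of your own. Each camera call takes 0.05 s, during which the arm holds its last target. There are 200 camera calls.

### The job

Rack up the ballasted boom tubes: slide the yellow keeper of the hook stand fully open, hang every boom that is on the table in a slot of its own, centred between and resting level in both of its hooks, then slide the keeper fully closed over their ends. Each boom is lopsided in a way you cannot see, so try a small lift just off the table and shift your grip until it hangs level before you carry it; never carry a boom visibly tilted. Leave the tape roll, the eyepiece and the tape measure where they are.

Things in the scene. Friction and masses are not known exactly. Their poses are not given: they have to be found in the camera images.
- hook_stand: fixed stand: base plate 270 x 290 x 10 mm with six steel-rod hooks (rod 8 mm thick) making three slots that run along the stand's y axis; yellow keeper on its -y side, sliding on two guide brackets that stand at x = -122 and +122 mm, up to 132 mm high. Origin at table height below the middle of the middle slot; fixed upright
- keeper (a joint): slide of the yellow keeper bar, m: 0 = closed (bar lies over the -y ends of all three slots, its underside 6 mm above a hung boom's top), 0.055 = fully open (drawn away along the stand's -y). Stays where left, about 2 N friction. Bar 256 mm long in x, 16 mm wide, 8 mm thick, underside 134 mm above the table; closed, its centre line is at stand y = -92 mm
- keeper_knob (a point): middle of the keeper's upright black knob, 18 mm diameter, 36 mm tall, standing on the middle of the yellow bar (this point is 160 mm above the table, 18 mm above the bar and 18 mm below the knob's top); moves with the keeper
- slot_near (a point): middle of the near slot (stand x = -70 mm), 94 mm above the table at the height of its seat, on which a boom's underside rests; axes as the stand's, y along the slot. Its two upturned hooks are at y = -92 and +92 mm, 28 mm wide inside at the seat, flaring to 50 mm at the tips, 24 mm above the seat. Nothing between the two hooks down to the base plate
- slot_middle (a point): middle of the middle slot (stand x = 0 mm), 94 mm above the table at the height of its seat, on which a boom's underside rests; axes as the stand's, y along the slot. Its two upturned hooks are at y = -92 and +92 mm, 28 mm wide inside at the seat, flaring to 50 mm at the tips, 24 mm above the seat. Nothing between the two hooks down to the base plate
- slot_far (a point): middle of the far slot (stand x = 70 mm), 94 mm above the table at the height of its seat, on which a boom's underside rests; axes as the stand's, y along the slot. Its two upturned hooks are at y = -92 and +92 mm, 28 mm wide inside at the seat, flaring to 50 mm at the tips, 24 mm above the seat. Nothing between the two hooks down to the base plate
- boom_red: boom tube with red end caps: smooth dark bar, 220 mm long (its y), 19 wide (x), 34 high (z), along each side a bright rib 7 mm high at mid height (22 over the ribs); 0.85 kg. Origin: middle of its underside. A heavy slug locked inside puts the balance point 25 to 55 mm to one side of the middle, unseen, different each time; lifted elsewhere it swivels. May be absent
- boom_blue: boom tube with blue end caps: smooth dark bar, 220 mm long (its y), 19 wide (x), 34 high (z), along each side a bright rib 7 mm high at mid height (22 over the ribs); 0.85 kg. Origin: middle of its underside. A heavy slug locked inside puts the balance point 25 to 55 mm to one side of the middle, unseen, different each time; lifted elsewhere it swivels. May be absent
- boom_white: boom tube with white end caps: smooth dark bar, 220 mm long (its y), 19 wide (x), 34 high (z), along each side a bright rib 7 mm high at mid height (22 over the ribs); 0.85 kg. Origin: middle of its underside. A heavy slug locked inside puts the balance point 25 to 55 mm to one side of the middle, unseen, different each time; lifted elsewhere it swivels. May be absent
- tape_roll: bystander: roll of blue masking tape lying flat, 100 mm diameter, 25 mm high, origin at the centre of its underside
- eyepiece: bystander: small black turned eyepiece tube standing on end, 33 mm diameter, 47 mm tall, origin at the centre of its underside
- tape_measure_a: bystander: orange and black tape measure lying on its side, 82 x 104 x 52 mm, origin at the centre of its underside

How it is judged (in metres and radians):
On the way, in this order (a step that is already met when the one before it is completed fails the run):
1. the keeper is slid open (value of joint keeper above 0.045 m), for 0.2 s.
2. every boom hangs in both hooks of a slot, let go, while the keeper is still open ((x of boom_red in the frame of hook_stand between -0.078 and -0.062 m or x of boom_red in the frame of hook_stand between -0.008 and 0.008 m or x of boom_red in the frame of hook_stand between 0.062 and 0.078 m) and y of boom_red in the frame of hook_stand between -0.015 and 0.015 m and z of boom_red in the frame of hook_stand between 0.088 and 0.099 m and angle between the y axis of each of boom_red, boom_blue, boom_white and the y axis of hook_stand, either way round below 0.08 rad and angle between each of boom_red, boom_blue, boom_white's own z axis and vertical below 0.08 rad and linear speed of each of boom_red, boom_blue, boom_white below 0.03 m/s and contact force between the fingers and boom_red below 0.1 N and (x of boom_blue in the frame of hook_stand between -0.078 and -0.062 m or x of boom_blue in the frame of hook_stand between -0.008 and 0.008 m or x of boom_blue in the frame of hook_stand between 0.062 and 0.078 m) and y of boom_blue in the frame of hook_stand between -0.015 and 0.015 m and z of boom_blue in the frame of hook_stand between 0.088 and 0.099 m and contact force between the fingers and boom_blue below 0.1 N and (x of boom_white in the frame of hook_stand between -0.078 and -0.062 m or x of boom_white in the frame of hook_stand between -0.008 and 0.008 m or x of boom_white in the frame of hook_stand between 0.062 and 0.078 m) and y of boom_white in the frame of hook_stand between -0.015 and 0.015 m and z of boom_white in the frame of hook_stand between 0.088 and 0.099 m and contact force between the fingers and boom_white below 0.1 N and value of joint keeper above 0.04 m), for 0.2 s.
3. the keeper is slid closed (value of joint keeper below 0.008 m), for 0.2 s.
At the end, for the whole second after the job is handed in: every boom present rests in both hooks of one slot (within 8 mm of the slot line, within 15 mm of centred lengthwise, underside 88 to 99 mm above the table, level and in line with the slot within about 4.5 degrees), at rest and let go, and the keeper is within 8 mm of closed ((x of boom_red in the frame of hook_stand between -0.078 and -0.062 m or x of boom_red in the frame of hook_stand between -0.008 and 0.008 m or x of boom_red in the frame of hook_stand between 0.062 and 0.078 m) and y of boom_red in the frame of hook_stand between -0.015 and 0.015 m and z of boom_red in the frame of hook_stand between 0.088 and 0.099 m and angle between the y axis of each of boom_red, boom_blue, boom_white and the y axis of hook_stand, either way round below 0.08 rad and angle between each of boom_red, boom_blue, boom_white's own z axis and vertical below 0.08 rad and linear speed of each of boom_red, boom_blue, boom_white below 0.03 m/s and contact force between the fingers and boom_red below 0.1 N and (x of boom_blue in the frame of hook_stand between -0.078 and -0.062 m or x of boom_blue in the frame of hook_stand between -0.008 and 0.008 m or x of boom_blue in the frame of hook_stand between 0.062 and 0.078 m) and y of boom_blue in the frame of hook_stand between -0.015 and 0.015 m and z of boom_blue in the frame of hook_stand between 0.088 and 0.099 m and contact force between the fingers and boom_blue below 0.1 N and (x of boom_white in the frame of hook_stand between -0.078 and -0.062 m or x of boom_white in the frame of hook_stand between -0.008 and 0.008 m or x of boom_white in the frame of hook_stand between 0.062 and 0.078 m) and y of boom_white in the frame of hook_stand between -0.015 and 0.015 m and z of boom_white in the frame of hook_stand between 0.088 and 0.099 m and contact force between the fingers and boom_white below 0.1 N and value of joint keeper below 0.008 m); the robot touches nothing.
It fails at once if a boom is carried higher than 70 mm by the fingers while it hangs more than about 10 degrees out of level ((height (world z) of boom_red above 0.07 m and contact force between the fingers and boom_red above 1 N and (angle between boom_red's own y axis and vertical below 1.396 rad or angle between boom_red's own y axis and vertical above 1.746 rad)) or (height (world z) of boom_blue above 0.07 m and contact force between the fingers and boom_blue above 1 N and (angle between boom_blue's own y axis and vertical below 1.396 rad or angle between boom_blue's own y axis and vertical above 1.746 rad)) or (height (world z) of boom_white above 0.07 m and contact force between the fingers and boom_white above 1 N and (angle between boom_white's own y axis and vertical below 1.396 rad or angle between boom_white's own y axis and vertical above 1.746 rad))).
It fails at once if the tape roll, the eyepiece or the tape measure is shifted by more than 30 mm (distance of any of tape_roll, eyepiece, tape_measure_a from where it was at the start of the episode above 0.03 m).
Of boom_red, boom_blue, boom_white only 2 to 3 are there at a start; the rules pass over those that are not, and their reading is None.
At some moment in a run one of boom_red, boom_blue, boom_white may be knocked a few centimetres aside while the robot is not near it.
It also fails if it takes over 210 s, if anything falls off the work surface, if the arm or the gripper's body presses on something with over 40 N, if the wrist force passes 120 N, or if a joint passes its speed limit or range.

## Working session

There is one attempt and no reset: what is moved stays moved. The work goes in short steps, Python scripts to look and compute and a tool call to move; the robot and the scene stay as the last step left them, time stands still between calls to the robot, and variables do not carry over. Pictures are saved under pics/ and viewed, at most 14 in all, crops included, and the job is handed in when it is done.

Besides the shell and the picture viewer there is one more tool, called after ">>>" as name(argument=value, ...) on one line, values as JSON. jog_arm: Moves the arm, as the interface text tells. Its arguments: {"type":"object","properties":{"plan":{"type":"array"},"fingers":{"type":"number"},"grip_force":{"type":"number"}},"required":["plan"]}

```bash
mkdir -p pics; cat > h.py <<'E'
import numpy as np, cv2
from bench import state, camera, job_done, masks_of, spot_point
def pose(pic):
    if "position" in pic: return np.array(pic["rotation"]),np.array(pic["position"])
    s=pic["st"]; T=np.array(pic["tool_from_camera"]); R=np.array(s["orientation"])
    return R@T[:3,:3], R@T[:3,3]+np.array(s["eef_pos"])
def cam(n):
    s=state(); p=camera(n); p["st"]=s; return p
def cloud(pic,mask=None):
    z=pic["z_map"]; m=(z>0) if mask is None else (mask&(z>0))
    v,u=np.nonzero(m)
    pts=cv2.undistortPoints(np.stack([u,v],1).astype(np.float64)[:,None],np.array(pic["intrinsics"]),np.array(pic["distortion"]))[:,0]
    P=np.c_[pts,np.ones(len(u))]*z[v,u][:,None]
    R,t=pose(pic); return P@R.T+t,u,v
def save(pic,n): cv2.imwrite(f"pics/{n}.png",pic["color"][...,::-1])
E
python3 - <<'E'
from h import *
s=state(); print({k:np.round(v,3).tolist() for k,v in s.items()})
ims=[]
for n in("scene","side"):
    p=cam(n); save(p,n+"0")
    for t in["hook_stand","keeper_knob","slot_near","slot_middle","slot_far","boom_red","boom_blue","boom_white","tape_roll","eyepiece","tape_measure_a"]:
        r=spot_point(t,p); print(n,t,[(np.round(x["centre"]).tolist(),round(x["confidence"],2)) for x in r[:3]])
    for t in["boom_red","boom_blue","boom_white"]:
        for x in masks_of(t,p)[:2]:
            P,u,v=cloud(p,x["mask"]); 
            if len(P)<20: continue
            T=P[P[:,2]>np.percentile(P[:,2],90)-6]; (c,sz,a)=cv2.minAreaRect(T[:,:2].astype(np.float32))
            print(n,t,round(x["confidence"],2),len(P),"uv",u.mean().round(),v.mean().round(),"top",np.round(c),np.round(sz),round(a,1),T[:,2].mean().round(1))
E
```

```text
{'clock': 0.0, 'q': [1.094, 0.6, -0.003, 1.6, 0.002, 0.943, -0.08], 'joint_velocities': [-0.001, -0.0, 0.0, -0.0, -0.001, 0.0, -0.001], 'joint_efforts': [0.001, -77.646, 1.565, -25.802, 0.012, 0.009, -0.0], 'eef_pos': [281.967, -667.384, 230.394], 'orientation': [[0.921, 0.389, -0.001], [0.389, -0.921, 0.001], [-0.0, -0.002, -1.0]], 'force': [-0.527, -0.067, 0.128], 'wrist_torque': [0.055, 0.009, -0.03], 'grasp_force': 0.0, 'opening': 1.002}
scene hook_stand [([537.0, 296.0, 5.0], 0.92)]
scene keeper_knob [([539.0, 204.0, 163.0], 0.83)]
scene slot_near [([469.0, 294.0, 94.0], 0.9)]
scene slot_middle [([537.0, 300.0, 94.0], 0.76)]
scene slot_far [([604.0, 303.0, 94.0], 0.6)]
scene boom_red [([622.0, 22.0, -0.0], 0.52), ([536.0, 299.0, 95.0], 0.36), ([460.0, -371.0, -0.0], 0.22)]
scene boom_blue [([458.0, -370.0, -2.0], 0.72), ([623.0, 20.0, 1.0], 0.57)]
scene boom_white [([441.0, -233.0, 1.0], 0.6), ([536.0, 299.0, 97.0], 0.59), ([622.0, 22.0, -3.0], 0.49)]
scene tape_roll [([623.0, 20.0, 0.0], 0.63)]
scene eyepiece [([366.0, 46.0, -2.0], 0.63)]
scene tape_measure_a [([504.0, -510.0, 
[... 353 characters left out ...]
3
scene boom_white 0.44 187 uv 262.0 285.0 top [366.  44.] [24. 29.] 39.2 44.6
side hook_stand [([534.0, 296.0, 1.0], 0.76)]
side keeper_knob [([542.0, 205.0, 161.0], 0.81)]
side slot_near [([469.0, 293.0, 93.0], 0.56), ([541.0, 210.0, 162.0], 0.56)]
side slot_middle [([537.0, 297.0, 92.0], 0.55), ([606.0, 298.0, 95.0], 0.27)]
side slot_far [([606.0, 298.0, 95.0], 0.72)]
side boom_red []
side boom_blue [([461.0, -369.0, 0.0], 0.58)]
side boom_white [([440.0, -232.0, -2.0], 0.59)]
side tape_roll []
side eyepiece []
side tape_measure_a []
side boom_blue 0.63 114 uv 196.0 221.0 top [ 582. -329.] [462.  19.] 14.6 35.9
side boom_white 0.49 139 uv 242.0 221.0 top [ 520. -212.] [374.  31.] 7.6 35.8
```

View pics/scene0.png

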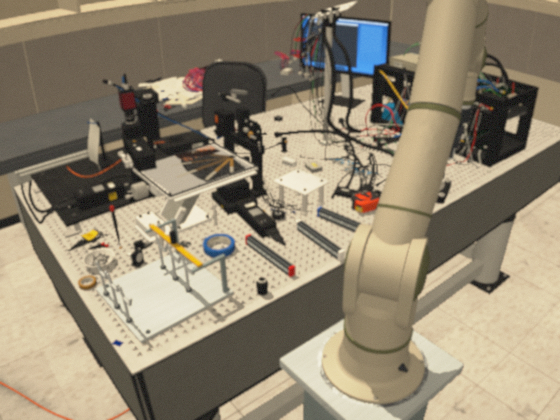

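View pics/side0.png

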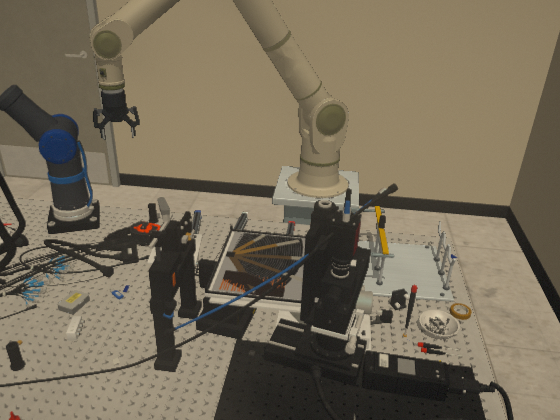

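The scene view shows three booms: red at (270,255), white at (320,240) and blue at (337,219). The stand is at about (165,290), its yellow keeper at (175,245), and the eyepiece at (262,285). The side view agrees, and its stand is on the right. I'll move over the booms for a closer wrist view.

```bash
cat >> h.py <<'E'
def go(x,y,z,az):
    s=state(); R=np.array(s["orientation"]); d=R.T@(np.array([x,y,z])-s["eef_pos"])/1000
    a=np.arctan2(R[1,0],R[0,0]); w=(a-np.radians(az)+np.pi)%(2*np.pi)-np.pi
    print("GO",np.round(d,4),"yaw",round(w,4),"rows>=",int(np.ceil(max(np.linalg.norm(d)/.06,abs(w)/.18))))
E
python3 -c "
from h import *
go(430,-215,380,0); p=cam('wrist'); print(np.round(p['tool_from_camera'],2).tolist(), np.round(p['intrinsics'],0).tolist())"
```

```text
GO [ 0.3124 -0.3596 -0.1487] yaw 0.3998 rows>= 9
[[0.0, -0.95, -0.31, 79.97], [1.0, 0.0, -0.0, 0.25], [0.0, -0.31, 0.95, -142.61], [0.0, 0.0, 0.0, 1.0]] [[294.0, 0.0, 281.0], [0.0, 294.0, 211.0], [0.0, 0.0, 1.0]]
```

>>> jog_arm(plan=[0.03,-0.035,-0.05,0.04,0.06,-0.07,-0.09,0.08,0.1,-0.11,-0.13,0.13,0.14,-0.15,-0.149,0.18,0.18,-0.2,-0.149,0.23,0.22,-0.245,-0.149,0.28,0.26,-0.29,-0.149,0.33,0.29,-0.33,-0.149,0.37,0.312,-0.36,-0.149,0.4,0.312,-0.36,-0.149,0.4,0.312,-0.36,-0.149,0.4])

```text
clock: 2.92
eef_pos: [429.3, -215.5, 380.4]
orientation: [[1.0, -0.0, 0.0], [-0.0, -1.0, -0.001], [0.0, 0.001, -1.0]]
force: [0.2, -0.1, -0.5]
opening: 1.001
grasp_force: 0.0
```

```bash
cat >> h.py <<'E'
def boxes(p,names,zr,tag=""):
    for t in names:
        for x in masks_of(t,p)[:2]:
            P,u,v=cloud(p,x["mask"]); T=P[(P[:,2]>zr[0])&(P[:,2]<zr[1])]
            if len(T)<30: continue
            c,sz,a=cv2.minAreaRect(T[:,:2].astype(np.float32))
            vx=cv2.fitLine(T[:,:2].astype(np.float32),cv2.DIST_HUBER,0,.01,.01).ravel()
            print(tag,t,round(x["confidence"],2),len(T),"uv",u.mean().round(),v.mean().round(),"c",np.round(c,1),"sz",np.round(sz),"az",round(np.degrees(np.arctan2(vx[1],vx[0])),1),"z",T[:,2].mean().round(1))
B=["boom_red","boom_blue","boom_white"]
E
python3 - <<'E'
from h import *
p=cam("wrist"); save(p,"w1"); print(np.round(p["st"]["eef_pos"]),p["st"]["clock"])
boxes(p,B,(27,42))
for t in B: print(t,[(np.round(x["centre"]).tolist(),round(x["confidence"],2)) for x in spot_point(t,p)[:3]])
go(540,60,380,0)
E
```

```text
[ 429. -215.  380.] 2.925
 boom_red 0.64 1706 uv 190.0 129.0 c [477.2 -64.8] sz [ 22. 218.] az -0.1 z 33.5
 boom_blue 0.57 1608 uv 371.0 141.0 c [ 459.7 -369. ] sz [218.  21.] az 9.8 z 33.7
 boom_white 0.79 1541 uv 292.0 151.0 c [ 441.7 -235.6] sz [ 21. 219.] az -3.9 z 33.8
boom_red [([475.0, -66.0, 2.0], 0.61)]
boom_blue [([459.0, -363.0, 6.0], 0.68)]
boom_white [([441.0, -232.0, 0.0], 0.68)]
GO [ 1.103e-01 -2.755e-01  1.000e-04] yaw -0.0014 rows>= 5
```

View pics/w1.png

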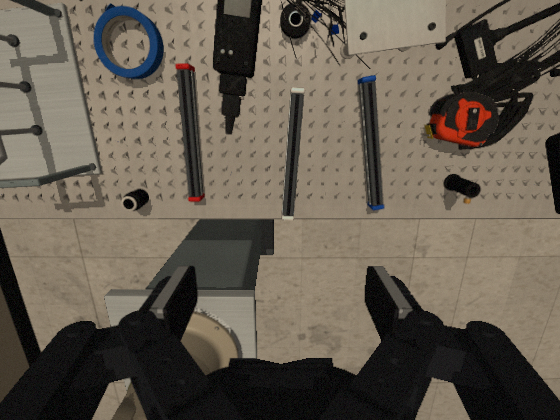

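The wrist view shows red (190,130), white (292,150) and blue (371,140) lying along world x, all clear of their neighbours. The stand is at upper left and the tape measure at (465,120). Next I'll look at the stand.

>>> jog_arm(plan=[0.015,-0.05,0,0,0.03,-0.1,0,0,0.05,-0.155,0,0,0.07,-0.21,0,0,0.08,-0.27,0,0,0.08,-0.33,0,0,0.08,-0.38,0,0,0.08,-0.405,0,0,0.08,-0.405,0,0,0.08,-0.405,0,0])

```text
clock: 4.53
eef_pos: [509.8, 189.0, 380.1]
orientation: [[1.0, -0.001, -0.0], [-0.001, -1.0, -0.001], [-0.0, 0.001, -1.0]]
force: [-0.4, -0.8, -0.5]
opening: 1.001
grasp_force: 0.0
```

```bash
python3 - <<'E'
from h import *
p=cam("wrist"); save(p,"w2"); print(np.round(p["st"]["eef_pos"]),p["st"]["clock"])
for t in ["hook_stand","keeper_knob","slot_near","slot_middle","slot_far"]: print(t,[(np.round(x["centre"]).tolist(),round(x["confidence"],2)) for x in spot_point(t,p)[:2]])
P,u,v=cloud(p)
def box(n,m):
    T=P[m][:,:2].astype(np.float32); c,sz,a=cv2.minAreaRect(T); print(n,len(T),np.round(c,1),np.round(sz,1),round(a,2))
near=(np.abs(P[:,0]-540)<180)&(np.abs(P[:,1]-290)<190)
C=p["color"][v,u].astype(int); yel=(C[:,0]>120)&(C[:,2]<90)&(C[:,1]>80)
box("bar",near&(P[:,2]>134)&(P[:,2]<147)&yel)
box("knob",near&(P[:,2]>170)&(P[:,2]<185))
m=near&(P[:,2]>6)&(P[:,2]<15); box("base",m)
m=near&(P[:,2]>100)&(P[:,2]<124)
k=P[m]; 
img=np.zeros((400,400),np.uint8); 
ij=((k[:,:2]-[340,90])/1).astype(int); ok=((ij>=0)&(ij<400)).all(1); img[ij[ok,1],ij[ok,0]]=255
n,l,st,ce=cv2.connectedComponentsWithStats(cv2.dilate(img,np.ones((5,5))))
for i in range(1,n):
    if st[i,4]>60: print("blob",np.round(ce[i]+[340,90]),st[i,2:])
E
```

```text
[510. 189. 380.] 4.525
hook_stand [([538.0, 299.0, 3.0], 0.59)]
keeper_knob [([542.0, 203.0, 155.0], 0.71), ([605.0, 305.0, 95.0], 0.35)]
slot_near [([463.0, 294.0, 96.0], 0.74), ([368.0, 46.0, 2.0], 0.15)]
slot_middle [([535.0, 298.0, 91.0], 0.83)]
slot_far [([606.0, 304.0, 92.0], 0.72), ([462.0, 296.0, 96.0], 0.7)]
bar 2071 [542.2 204.7] [254.7  15.8] 2.81
knob 459 [621.7 160.7] [ 28.4 199.2] 57.87
base 24641 [559.2 273.5] [346.6 321.2] 89.93
blob [427. 129.] [ 11  19 135]
blob [662. 140.] [  8  18 111]
blob [437. 385.] [ 17  13 198]
blob [488. 387.] [ 17  13 175]
blob [506. 388.] [ 18  12 202]
blob [558. 390.] [ 18  14 203]
blob [577. 391.] [ 19  12 202]
blob [627. 394.] [ 18  14 194]
```

View pics/w2.png

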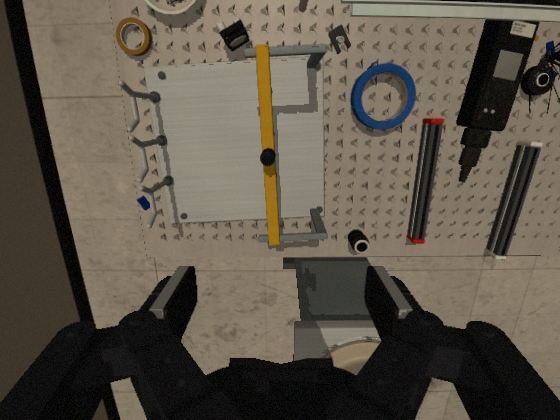

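The keeper bar centre is at (542,205) in world xy. The stand yaw is about 2.75° and its centre is near (537.2,296.8); in the picture the knob is at (267,157). I'll descend to the knob and draw it 55 mm along stand -y.

>>> jog_arm(plan=[0.032,-0.016,0.05,-0.048,0.032,-0.016,0.1,-0.048,0.032,-0.016,0.15,-0.048,0.032,-0.016,0.2,-0.048,0.032,-0.016,0.226,-0.048,0.032,-0.016,0.226,-0.048,0.032,-0.016,0.226,-0.048])

```text
clock: 5.7
eef_pos: [542.2, 206.4, 155.3]
orientation: [[0.999, 0.047, 0.001], [0.047, -0.999, 0.001], [0.001, -0.001, -1.0]]
force: [-0.1, 0.2, -0.8]
opening: 1.002
grasp_force: 0.0
```

>>> jog_arm(plan=[0,0,0,0,0,0,0,0,0,0,0,0,0,0,0,0,0,0,0,0,0,0,0,0], fingers=0.0, grip_force=30)

```text
clock: 6.45
eef_pos: [541.7, 206.2, 154.7]
orientation: [[0.999, 0.048, 0.0], [0.048, -0.999, -0.0], [0.0, 0.0, -1.0]]
force: [-1.8, -0.2, 5.2]
opening: 0.197
grasp_force: 29.4
```

>>> jog_arm(plan=[0,0.01,0,0,0,0.02,0,0,0,0.03,0,0,0,0.04,0,0,0,0.05,0,0,0,0.056,0,0,0,0.056,0,0,0,0.056,0,0])

```text
clock: 7.45
eef_pos: [544.3, 152.4, 154.7]
orientation: [[0.999, 0.049, 0.001], [0.049, -0.999, 0.003], [0.001, -0.003, -1.0]]
force: [-2.3, 7.4, 3.3]
opening: 0.197
grasp_force: 29.9
```

>>> jog_arm(plan=[0,0,0,0,0,0,0,0,0,0,0,0,0,0,0,0,0,0,-0.05,0,0,0,-0.1,0,0,0,-0.14,0,0,0,-0.14,0], fingers=0.06)

```text
clock: 8.45
eef_pos: [545.5, 150.7, 297.4]
orientation: [[0.999, 0.047, 0.006], [0.047, -0.999, 0.002], [0.006, -0.001, -1.0]]
force: [0.2, 0.4, -1.6]
opening: 0.7
grasp_force: 0.0
```

```bash
python3 - <<'E'
from h import *
p=cam("scene"); P,u,v=cloud(p); C=p["color"][v,u].astype(int)
m=(C[:,0]>120)&(C[:,2]<90)&(C[:,1]>80)&(P[:,2]>125)&(P[:,2]<150)&(abs(P[:,0]-540)<150)&(abs(P[:,1]-180)<80)
print(cv2.minAreaRect(P[m][:,:2].astype(np.float32)),m.sum()); print([x["centre"] for x in spot_point("keeper_knob",p)])
go(477,-65,150,0)
E
```

```text
((542.0637817382812, 154.10772705078125), (255.57460021972656, 19.280254364013672), 2.8044774532318115) 289
[[543.5, 151.2, 163.1], [535.6, 296.3, 96.5]]
GO [-0.0772  0.2115  0.1442] yaw 0.0475 rows>= 5
```

>>> jog_arm(plan=[-0.02,0.053,0,0,-0.04,0.106,0,0.02,-0.06,0.16,0.05,0.047,-0.077,0.211,0.1,0.047,-0.077,0.211,0.144,0.047,-0.077,0.211,0.19,0.047,-0.077,0.211,0.19,0.047,-0.077,0.211,0.19,0.047], fingers=0.05)

```text
clock: 9.55
eef_pos: [477.5, -63.7, 104.8]
orientation: [[1.0, 0.002, -0.001], [0.002, -1.0, 0.0], [-0.001, -0.0, -1.0]]
force: [-0.9, 0.1, 0.6]
opening: 0.584
grasp_force: 0.0
```

```bash
python3 - <<'E'
from h import *
p=cam("wrist"); save(p,"w3");boxes(p,B,(27,42));go(477,-65,3,0); s=state(); print(s["force"],s["wrist_torque"])
E
```

```text
boom_red 0.64 6626 uv 282.0 197.0 c [476.3 -64.7] sz [ 22. 219.] az -0.1 z 33.9
 boom_white 0.7 5732 uv 486.0 222.0 c [ 457.5 -236.3] sz [ 23. 188.] az -3.5 z 33.2
GO [-0.0015  0.0009  0.1028] yaw 0.001 rows>= 2
[-0.10263912 -0.03121031  0.34272453] [-0.01270563  0.07926323 -0.00320736]
```

>>> jog_arm(plan=[-0.001,0.001,0.05,0,-0.001,0.001,0.09,0,-0.001,0.001,0.102,0,-0.001,0.001,0.102,0,-0.001,0.001,0.102,0])

```text
clock: 10.38
eef_pos: [477.1, -65.3, 3.6]
orientation: [[1.0, 0.001, 0.002], [0.001, -1.0, -0.0], [0.002, 0.0, -1.0]]
force: [0.2, -0.1, 0.6]
opening: 0.587
grasp_force: 0.0
```

>>> jog_arm(plan=[0,0,0,0,0,0,0,0,0,0,0,0,0,0,0,0,0,0,0,0,0,0,0,0], fingers=0.0, grip_force=60)

```text
clock: 11.12
eef_pos: [476.9, -65.3, 3.4]
orientation: [[1.0, 0.0, 0.002], [0.0, -1.0, -0.0], [0.002, 0.0, -1.0]]
force: [-0.4, 0.6, 11.9]
opening: 0.243
grasp_force: 58.3
```

```bash
python3 - <<'E'
from h import *
s=state(); print(s["force"],s["wrist_torque"],s["opening"])
E
```

```text
[-0.36069085  0.6122652  11.91647896] [ 0.02615869  0.10796808 -0.0177972 ] 0.24288031907622276
```

>>> jog_arm(plan=[0,0,-0.004,0,0,0,-0.008,0,0,0,-0.012,0,0,0,-0.012,0,0,0,-0.012,0,0,0,-0.012,0])

```text
clock: 11.88
eef_pos: [476.3, -65.2, 14.1]
orientation: [[1.0, 0.001, -0.0], [0.001, -1.0, -0.0], [-0.0, 0.0, -1.0]]
force: [0.0, 0.3, -9.5]
opening: 0.242
grasp_force: 58.9
```

```bash
cat >> h.py <<'E'
def tilt(name,p=None):
    "fit plane of top points of held boom: slope along its long axis"
    p=p or cam("wrist"); s=p["st"]; e=np.array(s["eef_pos"])
    for x in masks_of(name,p)[:1]:
        P,u,v=cloud(p,x["mask"]); P=P-[e[0],e[1],0]
        ax=np.array(s["orientation"])[:2,0]
        a=P[:,:2]@ax; h=P[:,2]; b=P[:,:2]@np.array([-ax[1],ax[0]])
        bins=[(lo,np.percentile(h[(a>=lo)&(a<lo+15)&(abs(b)<14)],80).round(1)) for lo in range(-165,166,15) if ((a>=lo)&(a<lo+15)&(abs(b)<14)).sum()>15]
        print(name,round(x["confidence"],2),"along",np.percentile(a,[.5,99.5]).round(1),"top heights",[(l,float(k)) for l,k in bins])
    print("F",np.round(s["force"],2),"T",np.round(s["wrist_torque"],3),"tcp",np.round(e,1),"open",round(s["opening"],3),"clock",s["clock"])
E
python3 - <<'E'
from h import *
tilt("boom_red")
E
```

```text
boom_red 0.66 along [-34.2 108.6] top heights [(-45, 44.3), (-30, 44.5), (-15, 45.0), (0, 45.3), (15, 45.6), (30, 46.0), (45, 46.4), (60, 46.8), (75, 47.2), (90, 47.4), (105, 47.4)]
F [ 0.03  0.31 -9.51] T [ 0.055 -0.317 -0.005] tcp [476.3 -65.2  14.1] open 0.242 clock 11.875
```

>>> jog_arm(plan=[0,0,0.006,0,0,0,0.0115,0,0,0,0.0115,0,0,0,0.0115,0])

```text
clock: 12.48
eef_pos: [476.5, -65.1, 2.6]
orientation: [[1.0, 0.001, -0.0], [0.001, -1.0, -0.0], [-0.0, 0.0, -1.0]]
force: [0.1, -0.2, -5.7]
opening: 0.235
grasp_force: 61.0
```

>>> jog_arm(plan=[0,0,0,0,0,0,0,0,-0.02,0,0,0,-0.044,0,0,0,-0.044,0,0,0,-0.044,0,0,0], fingers=0.05)

```text
clock: 13.22
eef_pos: [434.0, -65.9, 5.5]
orientation: [[1.0, 0.001, -0.005], [0.001, -1.0, 0.001], [-0.005, -0.001, -1.0]]
force: [0.2, -0.0, 1.0]
opening: 0.582
grasp_force: 0.0
```

>>> jog_arm(plan=[0,0,0,0,0,0,0,0,0,0,0,0,0,0,0,0,0,0,0,0,0,0,0,0], fingers=0.0)

```text
clock: 13.98
eef_pos: [435.1, -65.5, 5.5]
orientation: [[1.0, -0.001, -0.004], [-0.001, -1.0, 0.001], [-0.004, -0.001, -1.0]]
force: [0.3, 0.4, 5.9]
opening: 0.238
grasp_force: 58.5
```

>>> jog_arm(plan=[0,0,-0.006,0,0,0,-0.012,0,0,0,-0.02,0,0,0,-0.02,0,0,0,-0.02,0,0,0,-0.02,0])

```text
clock: 14.72
eef_pos: [434.4, -65.7, 24.9]
orientation: [[1.0, 0.001, -0.005], [0.001, -1.0, 0.001], [-0.005, -0.001, -1.0]]
force: [0.1, -0.6, -8.4]
opening: 0.238
grasp_force: 59.7
```

```bash
python3 - <<'E'
from h import *
tilt("boom_red"); go(470,-30,150,0)
E
```

```text
boom_red 0.56 along [-35.1 117.3] top heights [(-45, 54.0), (-30, 53.9), (-15, 53.9), (0, 53.8), (15, 53.7), (30, 53.6), (45, 53.4), (60, 53.4), (75, 53.4), (90, 53.3), (105, 53.2)]
F [ 0.15 -0.64 -8.41] T [0.041 0.039 0.025] tcp [434.4 -65.7  24.9] open 0.238 clock 14.725
GO [ 0.035  -0.0357 -0.1251] yaw 0.0012 rows>= 3
```

```bash
python3 - <<'E'
from h import *
for n in("scene","side"):
    P,u,v=cloud(cam(n)); m=(P[:,2]>165)&(P[:,2]<450)&(P[:,0]>500)&(P[:,0]<900)&(P[:,1]>-150)&(P[:,1]<500)
    H,a,b=np.histogram2d(P[m][:,0],P[m][:,1],bins=[range(500,901,50),range(-150,501,50)]); print(n); print(H.astype(int))
E
```

```text
scene
[[  0   1   0   0   0   6  32   0   0   0   0   0   0]
 [  0   0   0   0   0   1   0   0   0   0   0   0   0]
 [  0   0   0   0   0   0   0   0   0   0   0   0   0]
 [ 48  60  56  53  60  27   0   0   0   0   0   0   0]
 [140 141 150 162 172 114   0   0   0   0   0   0   0]
 [104 104 109 119 116  92   0   0   0   0   0   0   0]
 [ 86  96  94  99 127 153   0   0   0   0   0   0   0]
 [ 92  92  96 102 134 346  37   0   0   0   0   0   0]]
side
[[  0  13   0   0   0   5  11   0   0   0   0   0   0]
 [  0   0   0   0   0   2  16   0   0   0   0   0   0]
 [  0   0   0   0   0   0   0   0   0   0   0   0   0]
 [  0   1   1   0   0   0   0   0   0   0   0   0   0]
 [198 199 210   7   0   0   0   0   0   0   0   0   0]
 [225 234 224  18   0   0   0   0   0   0   0   0   0]
 [254 249 187  16   0   0   0   0   0   0   0   0   0]
 [268 259 177  51   0 189  35   0   0   0   0   0   0]]
```

>>> jog_arm(plan=[0,0,-0.04,0,0.005,0,-0.08,0,0.015,0,-0.12,0,0.025,0,-0.16,0,0.035,-0.005,-0.19,0,0.035,-0.005,-0.19,0,0.035,-0.005,-0.19,0])

```text
clock: 15.8
eef_pos: [468.7, -61.5, 213.7]
orientation: [[1.0, 0.001, -0.007], [0.001, -1.0, 0.0], [-0.007, -0.0, -1.0]]
force: [-0.2, -0.0, -9.2]
opening: 0.239
grasp_force: 61.5
```

```bash
python3 - <<'E'
from h import *
tilt("boom_red"); go(609,259,215,92.75)
E
```

```text
boom_red 0.88 along [-35.4 117.3] top heights [(-45, 242.7), (-30, 242.7), (-15, 242.7), (0, 242.5), (15, 242.3), (30, 242.2), (45, 242.1), (60, 242.0), (75, 241.9), (90, 241.7), (105, 241.6)]
F [-0.18 -0.   -9.21] T [0.007 0.067 0.003] tcp [468.7 -61.5 213.7] open 0.239 clock 15.8
GO [ 0.1406 -0.32   -0.0024] yaw -1.6175 rows>= 9
```

>>> jog_arm(plan=[0,-0.02,-0.002,-0.17,0,-0.055,-0.002,-0.34,0,-0.095,-0.002,-0.52,0.005,-0.14,-0.002,-0.7,0.02,-0.19,-0.002,-0.88,0.05,-0.235,-0.002,-1.06,0.085,-0.275,-0.002,-1.24,0.12,-0.305,-0.002,-1.42,0.14,-0.32,-0.002,-1.6,0.14,-0.32,-0.002,-1.618,0.14,-0.32,-0.002,-1.618,0.14,-0.32,-0.002,-1.618])

```text
clock: 17.4
eef_pos: [609.4, 258.4, 216.2]
orientation: [[-0.047, 0.999, -0.005], [0.999, 0.047, -0.0], [-0.0, -0.005, -1.0]]
force: [-0.1, -0.3, -8.3]
opening: 0.236
grasp_force: 61.5
```

```bash
cat >> h.py <<'E'
def boomc(name,p,zt,tol=8,C=np.array([537.2,296.8]),yaw=2.75):
    "boom top near height zt: extents in stand frame"
    for x in masks_of(name,p)[:2]:
        P,u,v=cloud(p,x["mask"]); P=P[abs(P[:,2]-zt)<tol]
        if len(P)<60: continue
        a=np.radians(yaw); d=P[:,:2]-C; X=d@[np.cos(a),np.sin(a)]; Y=d@[-np.sin(a),np.cos(a)]
        f=np.polyfit(Y,X,1); g=np.polyfit(Y,P[:,2],1)
        print(name,round(x["confidence"],2),len(P),"uv",u.mean().round(),v.mean().round(),"standx",np.percentile(X,[1,50,99]).round(1),"standy",np.percentile(Y,[.5,99.5]).round(1),"inline",f[0].round(3),"slope",g[0].round(3),"ztop",np.median(P[:,2]).round(1))
E
python3 - <<'E'
from h import *
p=cam("wrist"); save(p,"w4"); tilt("boom_red",p); boomc("boom_red",p,242,12)
p=cam("scene"); save(p,"s4"); boomc("boom_red",p,242,14); go(609,259,110,92.75)
E
```

```text
boom_red 0.93 along [-36.2 116.9] top heights [(-45, 244.9), (-30, 244.9), (-15, 245.0), (0, 244.9), (15, 244.9), (30, 244.9), (45, 244.9), (60, 244.9), (75, 245.0), (90, 244.9), (105, 245.0)]
F [-0.07 -0.27 -8.25] T [-0.095 -0.013 -0.   ] tcp [609.4 258.4 216.2] open 0.236 clock 17.4
boom_red 0.93 17479 uv 280.0 168.0 standx [59.9 70.5 81.1] standy [-77.3  74.9] inline -0.0 slope -0.0 ztop 244.3
boom_red 0.81 607 uv 121.0 219.0 standx [56.5 63.1 79.9] standy [-107.7  110.1] inline 0.005 slope 0.009 ztop 239.6
GO [ 1.00e-04 -6.00e-04  1.07e-01] yaw -0.0003 rows>= 2
```

View pics/w4.png

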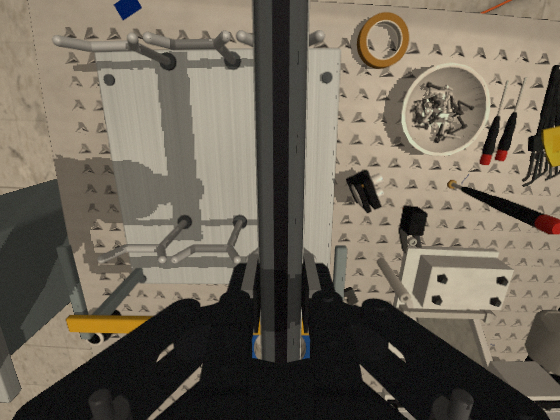

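The wrist view shows the red boom (280,170) running straight over the far slot, with the hooks on either side. Measured stand x is 70.5 and y is centred within 1 mm. Lowering.

>>> jog_arm(plan=[0,0,0.03,0,0,0,0.06,0,0,0,0.085,0,0,0,0.1,0,0,0,0.108,0,0,0,0.113,0,0,0,0.1165,0,0,0,0.1165,0,0,0,0.1165,0])

```text
clock: 18.77
eef_pos: [609.7, 259.5, 100.7]
orientation: [[-0.048, 0.999, -0.004], [0.999, 0.048, 0.001], [0.001, -0.004, -1.0]]
force: [0.3, -0.0, -8.6]
opening: 0.239
grasp_force: 61.5
```

```bash
python3 - <<'E'
from h import *
p=cam("wrist"); tilt("boom_red",p); boomc("boom_red",p,128,12)
E
```

```text
boom_red 0.82 along [-36.  116.8] top heights [(-45, 129.3), (-30, 129.3), (-15, 129.4), (0, 129.4), (15, 129.4), (30, 129.4), (45, 129.4), (60, 129.5), (75, 129.5), (90, 129.5), (105, 129.6)]
F [ 0.27 -0.03 -8.59] T [-0.031  0.034  0.062] tcp [609.7 259.5 100.7] open 0.239 clock 18.775
boom_red 0.82 16940 uv 280.0 168.0 standx [61.5 70.7 80.2] standy [-76.2  75.8] inline -0.0 slope 0.0 ztop 128.9
```

>>> jog_arm(plan=[0,0,0.001,0,0,0,0.0025,0,0,0,0.0025,0])

```text
clock: 19.3
eef_pos: [609.7, 259.5, 99.5]
orientation: [[-0.048, 0.999, -0.003], [0.999, 0.048, 0.0], [0.001, -0.003, -1.0]]
force: [-3.3, -5.0, 8.2]
opening: 0.241
grasp_force: 63.3
```

>>> jog_arm(plan=[0,0,0,0,0,0,0,0,0,0,0,0,0,0,-0.03,0,0,0,-0.07,0,0,0,-0.12,0,0,0,-0.18,0,0,0,-0.2,0,0,0,-0.2,0], fingers=0.042)

```text
clock: 20.42
eef_pos: [610.7, 259.5, 298.8]
orientation: [[-0.048, 0.999, -0.002], [0.999, 0.048, 0.001], [0.002, -0.002, -1.0]]
force: [-0.2, -0.7, -1.4]
opening: 0.492
grasp_force: 0.0
```

```bash
python3 - <<'E'
from h import *
p=cam("wrist"); boomc("boom_red",p,128,12); 
p=cam("scene"); boomc("boom_red",p,128,14);boxes(p,B[1:],(27,42)); go(442,-235,150,-3.9); 
E
```

```text
boom_red 0.68 3796 uv 280.0 139.0 standx [61.1 70.7 80. ] standy [-106.7  108.3] inline -0.001 slope 0.001 ztop 127.8
boom_red 0.76 601 uv 131.0 254.0 standx [55.6 64.1 81.1] standy [-107.4  110.3] inline -0.009 slope -0.006 ztop 124.7
 boom_blue 0.89 129 uv 332.0 217.0 c [ 508.  -358.8] sz [124.  29.] az 7.7 z 31.2
 boom_white 0.92 264 uv 318.0 239.0 c [ 442.3 -234.4] sz [ 26. 217.] az -4.1 z 31.4
GO [-0.4851 -0.1909  0.1472] yaw 1.6873 rows>= 10
```

>>> jog_arm(plan=[-0.05,-0.019,0,0.17,-0.1,-0.038,0,0.34,-0.15,-0.057,0,0.51,-0.2,-0.076,0,0.68,-0.25,-0.095,0,0.85,-0.3,-0.114,0,1.02,-0.35,-0.133,0.02,1.19,-0.4,-0.152,0.05,1.36,-0.45,-0.171,0.09,1.53,-0.485,-0.191,0.12,1.687,-0.485,-0.191,0.147,1.687,-0.485,-0.191,0.147,1.687], fingers=0.05)

```text
clock: 22.22
eef_pos: [441.2, -234.0, 149.4]
orientation: [[0.998, -0.068, -0.008], [-0.068, -0.998, 0.003], [-0.008, -0.003, -1.0]]
force: [-1.2, -0.0, 0.1]
opening: 0.585
grasp_force: 0.0
```

```bash
python3 - <<'E'
from h import *
p=cam("wrist"); boxes(p,["boom_white"],(27,42));go(442,-235,3,-3.9); s=state(); print(s["force"],s["wrist_torque"])
E
```

```text
boom_white 0.85 4808 uv 282.0 184.0 c [ 441.8 -235.4] sz [ 21. 219.] az -3.8 z 33.9
GO [-1.000e-04  1.700e-03  1.484e-01] yaw 0.0018 rows>= 3
[-0.68218652 -0.7026893   1.14824032] [-0.04258122  0.0159008  -0.00248707]
```

>>> jog_arm(plan=[0,0.0015,0.05,0,0,0.0015,0.1,0,0,0.0015,0.135,0,0,0.0015,0.147,0,0,0.0015,0.147,0,0,0.0015,0.147,0])

```text
clock: 23.08
eef_pos: [442.5, -236.0, 5.5]
orientation: [[0.998, -0.068, -0.003], [-0.068, -0.998, -0.0], [-0.003, 0.0, -1.0]]
force: [-0.2, 0.0, 0.3]
opening: 0.583
grasp_force: 0.0
```

>>> jog_arm(plan=[0,0,0,0,0,0,0,0,0,0,0,0,0,0,0,0,0,0,0,0,0,0,0,0], fingers=0.0)

```text
clock: 23.82
eef_pos: [442.0, -236.1, 5.2]
orientation: [[0.998, -0.068, -0.003], [-0.068, -0.998, -0.0], [-0.003, 0.0, -1.0]]
force: [-1.8, 0.5, 10.5]
opening: 0.238
grasp_force: 58.4
```

>>> jog_arm(plan=[0,0,-0.004,0,0,0,-0.008,0,0,0,-0.012,0,0,0,-0.012,0,0,0,-0.012,0,0,0,-0.012,0])

```text
clock: 24.58
eef_pos: [441.7, -235.8, 16.0]
orientation: [[0.998, -0.068, -0.005], [-0.068, -0.998, 0.001], [-0.005, -0.0, -1.0]]
force: [1.0, -0.1, -6.0]
opening: 0.237
grasp_force: 59.0
```

```bash
python3 - <<'E'
from h import *
tilt("boom_white")
E
```

```text
boom_white 0.84 along [-39.5 107.5] top heights [(-60, 26.2), (-45, 41.5), (-30, 42.9), (-15, 44.4), (0, 45.7), (15, 47.2), (30, 48.6), (45, 50.0), (60, 51.4), (75, 52.9), (90, 54.3), (105, 54.5)]
F [ 0.96 -0.05 -5.98] T [-0.11  -0.263  0.032] tcp [ 441.7 -235.8   16. ] open 0.237 clock 24.575
```

>>> jog_arm(plan=[0,0,0.006,0,0,0,0.0115,0,0,0,0.0115,0,0,0,0.0115,0])

```text
clock: 25.18
eef_pos: [442.6, -235.7, 4.9]
orientation: [[0.998, -0.067, -0.003], [-0.067, -0.998, 0.0], [-0.003, -0.0, -1.0]]
force: [2.7, -2.1, 3.7]
opening: 0.24
grasp_force: 61.3
```

>>> jog_arm(plan=[0,0,0,0,0,0,0,0,-0.02,0,0,0,-0.05,0,0,0,-0.05,0,0,0,-0.05,0,0.001,0], fingers=0.05)

```text
clock: 25.92
eef_pos: [392.3, -232.4, 3.8]
orientation: [[0.998, -0.068, -0.004], [-0.068, -0.998, 0.001], [-0.004, -0.0, -1.0]]
force: [0.6, -0.5, 0.3]
opening: 0.585
grasp_force: 0.0
```

>>> jog_arm(plan=[0,0,0,0,0,0,0,0,0,0,0,0,0,0,0,0,0,0,0,0,0,0,0,0], fingers=0.0)

```text
clock: 26.68
eef_pos: [392.4, -232.4, 3.9]
orientation: [[0.998, -0.068, -0.004], [-0.068, -0.998, 0.001], [-0.004, -0.001, -1.0]]
force: [2.5, 0.5, 3.3]
opening: 0.239
grasp_force: 58.7
```

>>> jog_arm(plan=[0,0,-0.006,0,0,0,-0.012,0,0,0,-0.02,0,0,0,-0.02,0,0,0,-0.02,0,0,0,-0.02,0])

```text
clock: 27.42
eef_pos: [391.7, -232.3, 23.7]
orientation: [[0.998, -0.068, -0.005], [-0.068, -0.998, 0.001], [-0.005, -0.001, -1.0]]
force: [0.2, 0.1, -8.2]
opening: 0.243
grasp_force: 59.7
```

```bash
python3 - <<'E'
from h import *
tilt("boom_white"); go(450,-200,215,-3.9)
E
```

```text
boom_white 0.69 along [-33.1 116.8] top heights [(-45, 54.3), (-30, 54.2), (-15, 54.3), (0, 54.2), (15, 54.1), (30, 54.0), (45, 54.0), (60, 54.0), (75, 54.0), (90, 53.9), (105, 53.9)]
F [ 0.25  0.09 -8.2 ] T [ 0.013 -0.003  0.008] tcp [ 391.7 -232.3   23.7] open 0.243 clock 27.425
GO [ 0.055  -0.0362 -0.1916] yaw 0.0004 rows>= 4
```

>>> jog_arm(plan=[0,0,-0.04,0,0.015,0,-0.08,0,0.03,0,-0.12,0,0.05,-0.01,-0.16,0,0.07,-0.02,-0.195,0,0.07,-0.03,-0.195,0,0.07,-0.03,-0.195,0])

```text
clock: 28.4
eef_pos: [463.0, -206.6, 217.6]
orientation: [[0.998, -0.066, -0.007], [-0.066, -0.998, 0.001], [-0.007, -0.0, -1.0]]
force: [-0.5, -0.1, -7.9]
opening: 0.239
grasp_force: 61.7
```

```bash
python3 - <<'E'
from h import *
tilt("boom_white"); go(539.6,247.4,215,92.75)
E
```

```text
boom_white 0.35 along [-73.4  92.2] top heights []
F [-0.46 -0.05 -7.94] T [-0.025  0.097 -0.014] tcp [ 463.  -206.6  217.6] open 0.239 clock 28.4
GO [ 0.0459 -0.459   0.002 ] yaw -1.6865 rows>= 10
```

>>> jog_arm(plan=[0,-0.03,0,-0.16,0,-0.075,0,-0.32,0,-0.12,0,-0.49,0,-0.165,0,-0.66,0,-0.21,0,-0.83,0.01,-0.26,0,-1.0,0.02,-0.31,0,-1.17,0.03,-0.36,0,-1.34,0.04,-0.41,0,-1.51,0.046,-0.459,0.002,-1.67,0.046,-0.459,0.002,-1.687,0.046,-0.459,0.002,-1.687])

```text
clock: 30.0
eef_pos: [541.1, 246.2, 214.8]
orientation: [[-0.048, 0.999, -0.007], [0.999, 0.048, -0.001], [-0.001, -0.007, -1.0]]
force: [-0.1, -1.2, -8.2]
opening: 0.234
grasp_force: 61.8
```

```bash
python3 - <<'E'
from h import *
p=cam("wrist"); tilt("boom_white",p); boomc("boom_white",p,244,12)
p=cam("scene"); boomc("boom_white",p,242,14); boomc("boom_red",p,126,14); go(539.6,247.4,99,92.75)
E
```

```text
boom_white 0.76 along [-34.4 116.3] top heights [(-45, 245.0), (-30, 245.1), (-15, 245.2), (0, 245.2), (15, 245.2), (30, 245.2), (45, 245.2), (60, 245.2), (75, 245.3), (90, 245.3), (105, 245.4)]
F [-0.13 -1.15 -8.19] T [-0.113 -0.019  0.025] tcp [541.1 246.2 214.8] open 0.234 clock 30.0
boom_white 0.76 17177 uv 280.0 168.0 standx [-7.5  1.7 11.2] standy [-84.4  65.4] inline -0.0 slope 0.0 ztop 244.7
boom_white 0.75 673 uv 132.0 230.0 standx [-11.8  -5.7   9.6] standy [-109.   109.3] inline 0.014 slope 0.013 ztop 240.0
boom_red 0.82 691 uv 131.0 254.0 standx [39.2 63.4 81.7] standy [-106.   109.6] inline 0.004 slope -0.004 ztop 123.8
GO [ 0.0011 -0.0016  0.1175] yaw -0.0014 rows>= 2
```

>>> jog_arm(plan=[0.001,-0.0015,0.03,0,0.001,-0.0015,0.06,0,0.001,-0.0015,0.085,0,0.001,-0.0015,0.1,0,0.001,-0.0015,0.108,0,0.001,-0.0015,0.113,0,0.001,-0.0015,0.1165,0,0.001,-0.0015,0.118,0,0.001,-0.0015,0.118,0,0.001,-0.0015,0.118,0])

```text
clock: 31.55
eef_pos: [539.6, 248.6, 98.8]
orientation: [[-0.048, 0.999, -0.004], [0.999, 0.048, 0.001], [0.001, -0.004, -1.0]]
force: [0.3, 0.7, -8.0]
opening: 0.237
grasp_force: 61.7
```

```bash
python3 - <<'E'
from h import *
p=cam("wrist"); tilt("boom_white",p); boomc("boom_white",p,128,12)
E
```

```text
boom_white 0.65 along [-34.1 116.2] top heights [(-45, 129.0), (-30, 129.1), (-15, 129.1), (0, 129.2), (15, 129.2), (30, 129.3), (45, 129.3), (60, 129.4), (75, 129.5), (90, 129.5), (105, 129.6)]
F [ 0.3   0.66 -8.  ] T [ 0.014 -0.004 -0.03 ] tcp [539.6 248.6  98.8] open 0.237 clock 31.55
boom_white 0.65 17156 uv 280.0 168.0 standx [-9.   0.2  9.6] standy [-81.8  67.8] inline -0.0 slope 0.002 ztop 128.8
```

>>> jog_arm(plan=[0,0,0.001,0,0,0,0.0025,0,0,0,0.0025,0])

```text
clock: 32.08
eef_pos: [539.7, 248.7, 97.8]
orientation: [[-0.048, 0.999, -0.003], [0.999, 0.048, 0.0], [0.0, -0.003, -1.0]]
force: [-3.4, -5.6, 11.8]
opening: 0.239
grasp_force: 64.0
```

>>> jog_arm(plan=[0,0,0,0,0,0,0,0,0,0,0,0,0,0,-0.03,0,0,0,-0.07,0,0,0,-0.12,0,0,0,-0.18,0,0,0,-0.2,0,0,0,-0.2,0], fingers=0.042)

```text
clock: 33.2
eef_pos: [540.8, 248.6, 297.0]
orientation: [[-0.048, 0.999, -0.002], [0.999, 0.048, 0.001], [0.001, -0.002, -1.0]]
force: [1.3, -0.2, -0.2]
opening: 0.492
grasp_force: 0.0
```

```bash
python3 - <<'E'
from h import *
p=cam("wrist"); boomc("boom_white",p,128,12); boomc("boom_red",p,128,12)
p=cam("scene"); boomc("boom_white",p,128,14);boxes(p,["boom_blue"],(27,42)); go(459.7,-369,180,9.8)
E
```

```text
boom_white 0.94 3954 uv 280.0 130.0 standx [-9.4  0.3  9.5] standy [-106.1  109.6] inline -0.002 slope 0.001 ztop 127.7
boom_white 0.47 1922 uv 271.0 164.0 standx [-125.9    2.   125.1] standy [-167.9   97.1] inline 0.01 slope -0.069 ztop 131.6
boom_red 0.84 4229 uv 345.0 132.0 standx [60.4 69.2 79.8] standy [-107.4  108.4] inline -0.003 slope 0.001 ztop 127.6
boom_white 0.98 675 uv 143.0 266.0 standx [-14.8  -6.3  10.8] standy [-107.3  112.3] inline -0.001 slope -0.001 ztop 124.9
 boom_blue 0.66 140 uv 335.0 218.0 c [ 494.3 -360.7] sz [141.  25.] az 8.5 z 31.3
GO [-0.6124 -0.1096  0.1151] yaw 1.4483 rows>= 11
```

>>> jog_arm(plan=[-0.055,-0.01,0,0.13,-0.11,-0.02,0,0.26,-0.165,-0.03,0,0.39,-0.22,-0.04,0,0.52,-0.275,-0.05,0,0.65,-0.33,-0.06,0,0.78,-0.385,-0.07,0,0.91,-0.44,-0.08,0.02,1.05,-0.5,-0.09,0.05,1.19,-0.56,-0.1,0.08,1.33,-0.612,-0.11,0.115,1.448,-0.612,-0.11,0.115,1.448], fingers=0.05)

```text
clock: 35.0
eef_pos: [456.8, -371.4, 177.4]
orientation: [[0.986, 0.164, -0.009], [0.164, -0.986, 0.003], [-0.009, -0.004, -1.0]]
force: [-0.2, 0.9, 0.4]
opening: 0.59
grasp_force: 0.0
```

```bash
python3 - <<'E'
from h import *
p=cam("wrist"); boxes(p,["boom_blue"],(27,42));go(459.7,-369,3,9.8); s=state(); print(s["force"],s["wrist_torque"])
E
```

```text
boom_blue 0.77 4036 uv 280.0 177.0 c [ 460.1 -369.6] sz [220.  21.] az 9.5 z 33.9
GO [0.0019 0.0013 0.1763] yaw -0.0007 rows>= 3
[ 0.34764599  0.51877585 -0.17838519] [ 0.05342066 -0.02455481 -0.00840135]
```

>>> jog_arm(plan=[0.002,0.001,0.06,0,0.002,0.001,0.12,0,0.002,0.001,0.16,0,0.002,0.001,0.175,0,0.002,0.001,0.175,0,0.002,0.001,0.175,0])

```text
clock: 35.85
eef_pos: [462.1, -368.8, 7.7]
orientation: [[0.985, 0.171, -0.002], [0.171, -0.985, -0.0], [-0.002, -0.0, -1.0]]
force: [0.5, 0.1, 0.5]
opening: 0.585
grasp_force: 0.0
```

>>> jog_arm(plan=[0,0,0,0,0,0,0,0,0,0,0,0,0,0,0,0,0,0,0,0,0,0,0,0], fingers=0.0)

```text
clock: 36.6
eef_pos: [461.3, -369.2, 7.3]
orientation: [[0.985, 0.17, -0.003], [0.17, -0.986, -0.001], [-0.003, 0.0, -1.0]]
force: [-2.2, 0.3, 8.7]
opening: 0.235
grasp_force: 58.6
```

>>> jog_arm(plan=[0,0,-0.004,0,0,0,-0.008,0,0,0,-0.012,0,0,0,-0.012,0,0,0,-0.012,0,0,0,-0.012,0])

```text
clock: 37.35
eef_pos: [460.8, -368.6, 17.8]
orientation: [[0.985, 0.17, -0.005], [0.17, -0.985, 0.001], [-0.005, -0.002, -1.0]]
force: [-0.8, 0.3, -6.6]
opening: 0.238
grasp_force: 59.0
```

```bash
python3 - <<'E'
from h import *
tilt("boom_blue")
E
```

```text
boom_blue 0.67 along [-34.4 107.5] top heights [(-45, 47.6), (-30, 46.8), (-15, 45.5), (0, 44.0), (15, 42.5), (30, 41.1), (45, 39.7), (60, 38.3), (75, 36.9), (90, 35.3), (105, 34.4)]
F [-0.76  0.35 -6.62] T [-0.052  0.332 -0.052] tcp [ 460.8 -368.6   17.8] open 0.238 clock 37.35
```

>>> jog_arm(plan=[0,0,0.006,0,0,0,0.0115,0,0,0,0.0115,0,0,0,0.0115,0])

```text
clock: 37.95
eef_pos: [461.0, -368.9, 7.0]
orientation: [[0.985, 0.17, -0.004], [0.17, -0.985, -0.0], [-0.004, -0.0, -1.0]]
force: [-4.0, 0.0, 7.4]
opening: 0.236
grasp_force: 61.5
```

>>> jog_arm(plan=[0,0,0,0,0,0,0,0,0.02,0,0,0,0.049,0,0,0,0.049,0,0.003,0,0.049,0,0.003,0], fingers=0.05)

```text
clock: 38.7
eef_pos: [509.5, -359.8, 2.7]
orientation: [[0.985, 0.171, -0.005], [0.171, -0.985, 0.001], [-0.005, -0.002, -1.0]]
force: [-0.7, -0.1, 0.3]
opening: 0.583
grasp_force: 0.0
```

>>> jog_arm(plan=[0,0,0,0,0,0,0,0,0,0,0,0,0,0,0,0,0,0,0,0,0,0,0,0], fingers=0.0)

```text
clock: 39.45
eef_pos: [508.7, -360.6, 3.4]
orientation: [[0.985, 0.17, -0.005], [0.17, -0.985, 0.0], [-0.005, -0.001, -1.0]]
force: [-4.0, -1.6, 5.6]
opening: 0.237
grasp_force: 59.3
```

>>> jog_arm(plan=[0,0,-0.006,0,0,0,-0.012,0,0,0,-0.02,0,0,0,-0.02,0,0,0,-0.02,0,0,0,-0.02,0])

```text
clock: 40.2
eef_pos: [509.1, -360.2, 23.0]
orientation: [[0.985, 0.17, -0.005], [0.17, -0.985, 0.001], [-0.005, -0.002, -1.0]]
force: [-0.3, 0.2, -8.0]
opening: 0.24
grasp_force: 59.6
```

```bash
python3 - <<'E'
from h import *
p=cam("wrist");tilt("boom_blue",p); boxes(p,["boom_blue"],(40,65)); p=cam("scene"); boxes(p,["boom_blue"],(40,65))
E
```

```text
boom_blue 0.96 along [-33.9  59.9] top heights [(-45, 53.9), (-30, 53.9), (-15, 54.0), (0, 54.0), (15, 54.0), (30, 54.1), (45, 53.8), (60, 47.3)]
F [-0.3   0.19 -8.03] T [ 0.017 -0.046 -0.003] tcp [ 509.1 -360.2   23. ] open 0.24 clock 40.2
 boom_blue 0.96 8660 uv 280.0 255.0 c [ 517.2 -359. ] sz [104.  22.] az 9.8 z 53.1
 boom_blue 0.8 251 uv 344.0 217.0 c [ 465.2 -363.7] sz [205.  28.] az 10.0 z 48.2
```

>>> jog_arm(plan=[0,0,-0.04,0,0,0,-0.08,0,0,0,-0.12,0,0,0,-0.16,0,0,0,-0.195,0,0,0,-0.195,0,0,0,-0.195,0])

```text
clock: 41.32
eef_pos: [509.0, -360.4, 216.6]
orientation: [[0.985, 0.17, -0.007], [0.17, -0.985, 0.001], [-0.006, -0.002, -1.0]]
force: [0.3, 0.1, -9.1]
opening: 0.239
grasp_force: 61.2
```

```bash
python3 - <<'E'
from h import *
tilt("boom_blue"); go(500,-30,218,92.75)
E
```

```text
boom_blue 0.78 along [-38.1  60. ] top heights [(-45, 247.5), (-30, 247.6), (-15, 247.7), (0, 247.7), (15, 247.6), (30, 247.7), (45, 247.4), (60, 242.8)]
F [ 0.26  0.12 -9.11] T [-0.056  0.007 -0.001] tcp [ 509.  -360.4  216.6] open 0.239 clock 41.325
GO [ 0.0473 -0.327  -0.001 ] yaw -1.4476 rows>= 9
```

>>> jog_arm(plan=[0.005,-0.03,0,-0.15,0.01,-0.065,0,-0.3,0.015,-0.1,0,-0.46,0.02,-0.14,0,-0.62,0.025,-0.18,0,-0.78,0.03,-0.22,0,-0.94,0.035,-0.26,0,-1.1,0.042,-0.295,0,-1.26,0.047,-0.327,0,-1.4,0.047,-0.327,0,-1.448])

```text
clock: 42.68
eef_pos: [500.4, -27.2, 217.9]
orientation: [[-0.056, 0.998, -0.005], [0.998, 0.056, 0.003], [0.003, -0.005, -1.0]]
force: [0.6, -1.2, -8.9]
opening: 0.238
grasp_force: 61.3
```

```bash
python3 - <<'E'
from h import *
tilt("boom_blue"); go(464.9,343.3,218,92.75)
E
```

```text
boom_blue 0.66 along [-38.3  59.6] top heights [(-45, 248.5), (-30, 248.6), (-15, 248.9), (0, 249.0), (15, 249.2), (30, 249.4), (45, 249.3)]
F [ 0.58 -1.2  -8.94] T [-0.056 -0.027 -0.036] tcp [500.4 -27.2 217.9] open 0.238 clock 42.675
GO [ 3.744e-01 -1.660e-02  2.000e-04] yaw 0.0023 rows>= 7
```

>>> jog_arm(plan=[0.04,-0.002,0,0,0.09,-0.004,0,0,0.14,-0.006,0,0,0.19,-0.008,0,0,0.24,-0.01,0,0,0.29,-0.013,0,0,0.34,-0.015,0,0,0.374,-0.017,0,0.002,0.374,-0.017,0,0.002,0.374,-0.017,0,0.002])

```text
clock: 44.02
eef_pos: [465.9, 341.3, 217.9]
orientation: [[-0.045, 0.999, -0.006], [0.999, 0.045, -0.001], [-0.001, -0.006, -1.0]]
force: [-0.5, -0.5, -8.9]
opening: 0.235
grasp_force: 61.3
```

```bash
python3 - <<'E'
from h import *
p=cam("wrist");tilt("boom_blue",p); boomc("boom_blue",p,247,12)
p=cam("scene"); boomc("boom_blue",p,244,14); boomc("boom_white",p,126,14); save(p,"s5"); go(464.9,343.3,98,92.75)
E
```

```text
boom_blue 0.56 along [-34.6  59.6] top heights [(-45, 248.6), (-30, 248.8), (-15, 248.9), (0, 249.0), (15, 249.1), (30, 249.2), (45, 249.0)]
F [-0.48 -0.47 -8.93] T [-0.006 -0.067 -0.011] tcp [465.9 341.3 217.9] open 0.235 clock 44.025
boom_blue 0.56 8696 uv 280.0 255.0 standx [-78.4 -68.8 -59. ] standy [ 14.  107.3] inline 0.004 slope -0.009 ztop 248.5
boom_blue 0.73 737 uv 152.0 238.0 standx [-82.2 -76.7 -60.8] standy [-107.5  106.8] inline 0.006 slope 0.006 ztop 243.1
boom_white 0.97 734 uv 143.0 266.0 standx [-15.2  -7.1   9.9] standy [-106.6  112.3] inline -0.003 slope -0.003 ztop 124.6
GO [ 0.0017 -0.0007  0.1209] yaw -0.0032 rows>= 3
```

View pics/s5.png

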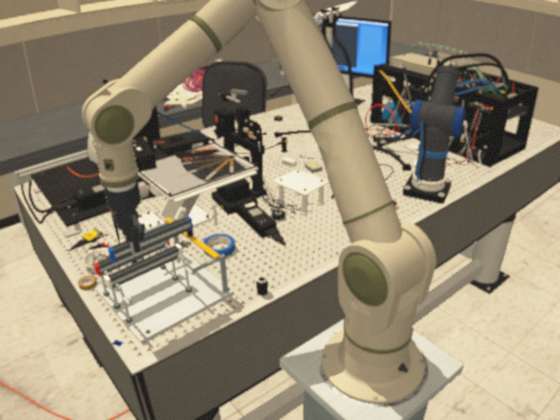

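The scene view shows red and white hung at about (135,260), with blue level above the near slot at (152,238). Lowering blue.

>>> jog_arm(plan=[0.0015,-0.001,0.03,-0.003,0.0015,-0.001,0.06,-0.003,0.0015,-0.001,0.085,-0.003,0.0015,-0.001,0.1,-0.003,0.0015,-0.001,0.109,-0.003,0.0015,-0.001,0.115,-0.003,0.0015,-0.001,0.1185,-0.003,0.0015,-0.001,0.12,-0.003,0.0015,-0.001,0.12,-0.003,0.0015,-0.001,0.12,-0.003])

```text
clock: 45.58
eef_pos: [464.3, 344.2, 99.3]
orientation: [[-0.049, 0.999, -0.004], [0.999, 0.049, 0.001], [0.001, -0.004, -1.0]]
force: [-0.0, 0.2, -8.3]
opening: 0.24
grasp_force: 61.2
```

```bash
python3 - <<'E'
from h import *
p=cam("wrist"); tilt("boom_blue",p); boomc("boom_blue",p,128,12)
E
```

```text
boom_blue 0.69 along [-37.7  59.6] top heights [(-45, 129.9), (-30, 130.0), (-15, 130.2), (0, 130.3), (15, 130.5), (30, 130.6), (45, 130.5)]
F [-0.03  0.16 -8.26] T [ 0.006  0.005 -0.032] tcp [464.3 344.2  99.3] open 0.24 clock 45.575
boom_blue 0.69 8802 uv 280.0 256.0 standx [-80.5 -70.4 -60.3] standy [ 16.7 110.2] inline -0.001 slope -0.006 ztop 129.8
```

>>> jog_arm(plan=[0,0,0.0015,0,0,0,0.003,0,0,0,0.0035,0,0,0,0.0035,0])

```text
clock: 46.22
eef_pos: [464.3, 344.2, 97.1]
orientation: [[-0.049, 0.999, -0.003], [0.999, 0.049, 0.0], [0.001, -0.003, -1.0]]
force: [-2.8, -5.0, 12.5]
opening: 0.238
grasp_force: 63.5
```

>>> jog_arm(plan=[0,0,0,0,0,0,0,0,0,0,0,0,0,0,-0.03,0,0,0,-0.07,0,0,0,-0.12,0,0,0,-0.18,0,0,0,-0.24,0,0,0,-0.28,0,0,0,-0.28,0], fingers=0.042)

```text
clock: 47.48
eef_pos: [465.7, 345.2, 378.7]
orientation: [[-0.049, 0.999, -0.0], [0.999, 0.049, 0.004], [0.004, -0.0, -1.0]]
force: [0.2, -0.2, -0.3]
opening: 0.491
grasp_force: 0.0
```

```bash
python3 - <<'E'
from h import *
p=cam("scene"); [boomc(b,p,126,12) for b in B]; print([x["centre"] for x in spot_point("keeper_knob",p)[:1]])
p=cam("wrist"); save(p,"w6"); [boomc(b,p,128,12) for b in B]; go(545,152,300,92.75); print(state()["q"])
E
```

```text
boom_red 0.91 607 uv 131.0 254.0 standx [54.9 64.  79.3] standy [-106.5  109.8] inline -0.008 slope -0.003 ztop 124.8
boom_blue 0.61 676 uv 157.0 279.0 standx [-83.7 -77.3 -61.2] standy [-104.8  110.3] inline -0.002 slope -0.004 ztop 125.2
boom_white 0.97 646 uv 143.0 266.0 standx [-13.8  -6.8   9.5] standy [-105.7  112. ] inline -0.001 slope -0.003 ztop 124.9
[[540.9, 152.1, 163.3]]
boom_red 0.86 2303 uv 379.0 203.0 standx [59.9 68.2 79.6] standy [-107.8  109.3] inline -0.004 slope 0.001 ztop 127.4
boom_blue 0.68 2025 uv 281.0 203.0 standx [-80.  -70.5 -61.3] standy [-105.2  109.4] inline -0.002 slope -0.002 ztop 127.7
boom_white 0.82 1820 uv 331.0 190.0 standx [-9.7 -1.2  9.2] standy [-64.1 110.1] inline -0.001 slope 0.001 ztop 127.6
GO [-0.1955  0.0705  0.0742] yaw 0.0016 rows>= 4
[ 0.06059045  0.52269998 -1.21522743  1.71285113  0.50590664  1.27293748
 -1.21803846]
```

View pics/w6.png

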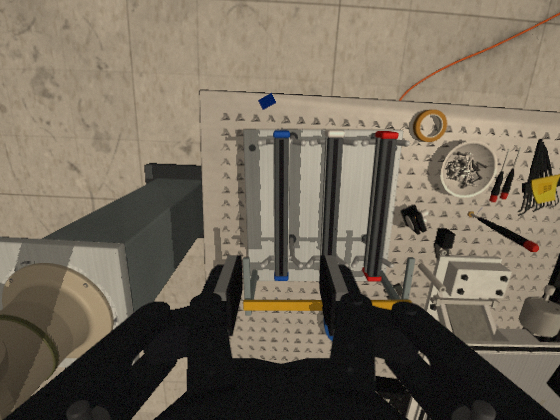

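All three booms hang level and centred: blue (281,203), white (331,190) and red (379,203). The keeper bar is open at (320,305). Now I'll close the keeper.

>>> jog_arm(plan=[-0.05,0.02,0,0,-0.1,0.037,0,0,-0.15,0.055,0,0,-0.193,0.0705,0.02,0,-0.193,0.0705,0.074,0,-0.193,0.0705,0.09,0,-0.193,0.0705,0.09,0], fingers=0.08)

```text
clock: 48.8
eef_pos: [544.5, 155.4, 284.9]
orientation: [[-0.051, 0.999, -0.006], [0.999, 0.051, 0.001], [0.001, -0.006, -1.0]]
force: [0.6, -0.1, 0.7]
opening: 0.938
grasp_force: 0.0
```

```bash
python3 - <<'E'
from h import *
p=cam("wrist"); P,u,v=cloud(p); C=p["color"][v,u].astype(int)
m=(C[:,0]>110)&(C[:,2]<90)&(C[:,1]>70)&(P[:,2]>125)&(P[:,2]<155)&(abs(P[:,0]-540)<150)&(abs(P[:,1]-180)<80)
print(cv2.minAreaRect(P[m][:,:2].astype(np.float32)),m.sum()); print([x["centre"] for x in spot_point("keeper_knob",p)]); go(544.5,153,154,92.75); print(state()["q"])
E
```

```text
((543.8767700195312, 151.5863494873047), (252.83523559570312, 58.74810791015625), 12.450295448303223) 3409
[[546.0, 150.8, 158.7]]
GO [-0.0035 -0.0005  0.1326] yaw 0.003 rows>= 3
[ 0.38635905  0.58522263 -1.16813772  1.85783386  0.59883895  1.11108021
 -0.95561972]
```

>>> jog_arm(plan=[-0.0035,0,0.05,0.003,-0.0035,0,0.1,0.003,-0.0035,0,0.127,0.003,-0.0035,0,0.13,0.003,-0.0035,0,0.13,0.003,-0.0035,0,0.13,0.003])

```text
clock: 49.65
eef_pos: [545.4, 151.8, 156.7]
orientation: [[-0.046, 0.999, -0.002], [0.999, 0.046, 0.002], [0.002, -0.002, -1.0]]
force: [-0.0, 0.5, -0.3]
opening: 0.937
grasp_force: 0.0
```

>>> jog_arm(plan=[0,0,0,0,0,0,0,0,0,0,0,0,0,0,0,0,0,0,0,0,0,0,0,0], fingers=0.0, grip_force=40)

```text
clock: 50.4
eef_pos: [544.0, 151.2, 155.2]
orientation: [[-0.046, 0.999, -0.005], [0.999, 0.046, 0.0], [0.001, -0.005, -1.0]]
force: [-2.7, -1.6, 4.7]
opening: 0.192
grasp_force: 38.9
```

>>> jog_arm(plan=[0.008,0,0,0,0.018,0,0,0,0.028,0,0,0,0.038,0,0,0,0.046,0,0,0,0.052,0,0,0,0.055,0,0,0,0.055,0,0,0,0.055,0,0,0])

```text
clock: 51.52
eef_pos: [541.3, 206.1, 155.2]
orientation: [[-0.047, 0.999, -0.005], [0.999, 0.047, 0.0], [0.0, -0.005, -1.0]]
force: [-5.2, -1.9, 6.2]
opening: 0.192
grasp_force: 39.2
```

```bash
python3 - <<'E'
from h import *
p=cam("scene"); P,u,v=cloud(p); C=p["color"][v,u].astype(int)
m=(C[:,0]>120)&(C[:,2]<90)&(C[:,1]>80)&(P[:,2]>125)&(P[:,2]<150)&(abs(P[:,0]-540)<150)&(abs(P[:,1]-180)<80)
print(cv2.minAreaRect(P[m][:,:2].astype(np.float32)),m.sum()); print(state()["q"],state()["opening"])
E
```

```text
((539.3781127929688, 202.4396209716797), (254.57061767578125, 28.901376724243164), 2.8045403957366943) 324
[ 0.18592144  0.72705022 -1.01401628  1.96437043  0.78674478  0.91510263
 -1.19509214] 0.19310902396602692
```

>>> jog_arm(plan=[0,0,0,0,0,0,0,0,0,0,0,0,0,0,0,0,0,0,-0.05,0,0,0,-0.1,0,0,0,-0.16,0,0,0,-0.2,0,0,0,-0.2,0,0,0,-0.2,0], fingers=0.06)

```text
clock: 52.82
eef_pos: [542.7, 205.5, 354.3]
orientation: [[-0.046, 0.999, -0.005], [0.999, 0.046, -0.0], [0.0, -0.005, -1.0]]
force: [0.4, -0.8, -1.6]
opening: 0.7
grasp_force: 0.0
```

```bash
python3 - <<'E'
from h import *
p=cam("wrist"); save(p,"w7"); P,u,v=cloud(p); C=p["color"][v,u].astype(int)
m=(C[:,0]>110)&(C[:,2]<90)&(C[:,1]>70)&(P[:,2]>136)&(P[:,2]<148)&(abs(P[:,0]-540)<150)&(abs(P[:,1]-200)<40)
print(cv2.minAreaRect(P[m][:,:2].astype(np.float32)),m.sum()); [boomc(b,p,128,8) for b in B]
p=cam("scene"); print([x["centre"] for x in spot_point("keeper_knob",p)[:1]]);[boomc(b,p,126,12) for b in B]
E
```

```text
((541.60302734375, 207.62855529785156), (254.77236938476562, 16.365781784057617), 2.988123893737793) 2350
boom_red 0.68 2966 uv 339.0 88.0 standx [60.5 69.4 79.5] standy [-107.1  107.2] inline -0.003 slope 0.001 ztop 127.7
boom_blue 0.73 3007 uv 223.0 87.0 standx [-79.9 -69.7 -60.6] standy [-107.3  107.6] inline 0.001 slope -0.001 ztop 127.8
boom_white 0.65 2834 uv 280.0 85.0 standx [-9.5 -0.3  9.4] standy [-81.8 108.5] inline -0.004 slope 0.0 ztop 127.8
[[536.1, 205.1, 162.7]]
boom_red 0.67 576 uv 129.0 255.0 standx [40.1 63.9 81.8] standy [-89.9 110. ] inline 0.003 slope -0.002 ztop 124.9
boom_blue 0.73 662 uv 153.0 280.0 standx [-83.5 -77.1 -60.6] standy [-90.3 110.5] inline 0.005 slope -0.001 ztop 125.1
boom_white 0.81 585 uv 140.0 267.0 standx [-13.9  -6.5   8.4] standy [-87.8 112.6] inline 0.004 slope 0.003 ztop 124.6
boom_white 0.59 70 uv 173.0 243.0 standx [-126.5    9.5  124.5] standy [-110.3  -80.1] inline -3.214 slope 0.298 ztop 132.6
```

View pics/w7.png

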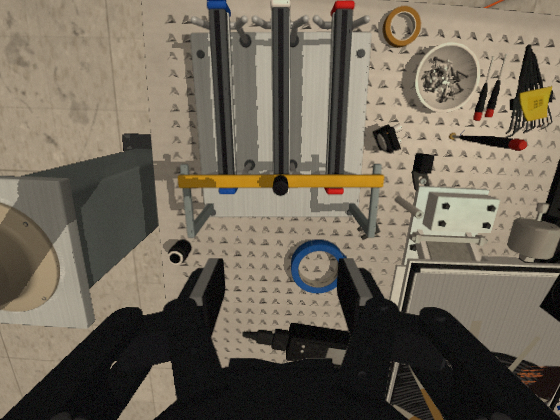

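The bar at (280,181) lies over the ends of all three booms, which sit in their own slots. The eyepiece and tape roll are undisturbed. Handing in.

```bash
python3 -c "
from bench import *
print(job_done())"
```

```text
the job is handed in; nothing more can be done
None
```

I hung all three booms (red far, white middle, blue near) level and centred in their own slots, closed the keeper over their ends, and handed the job in; the hand-in call returned no verdict.

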